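# Seat the sensor post in its spring-plunger holder

### The job

Take the post with the rectangular sensor head out of the parking block and slide it, foot first, into the bore of the square metal post holder, past the side spring plunger. Push it gently down until it stands fully home on the stop hidden in the bore, which you have to feel for: never press the post into the holder or onto its stop harder than 30 N. Then let go and leave it standing there, gripped by the plunger, without disturbing the things around.

Things in the scene. Friction and masses are not known exactly. Their poses are not given: they have to be found in the camera images.
- sensor_post: Loose steel post, 14 mm thick, 95 mm long, about 150 g in all, topped by a grey sensor head: a box 36 (its x) x 22 (its y) x 32 mm high with a round dark window on its -x face. Origin: centre of the foot's end face; z up the post. The lowest 8 mm taper to 6 mm. It starts upright in either hole of the parking block, foot 8 mm above the worktop. It may face any way in the holder.
- sensor_head (a point): Centre of the sensor head, 111 mm above the post's foot on its axis (head from 95 to 127 mm above the foot). Same axes as the post.
- holder: Fixed square bare metal block 46 x 46 mm, 75 mm high, on a steel foot plate 86 (x) x 60 (y) x 8 mm. Origin: underside, on the bore axis, on the worktop; z up. In the bore a fixed, hard, flat stop carries the post's foot when home; it is set between 34 and 62 mm below the mouth, hidden and not reported: push on slowly until the push-back rises clearly above the steady sliding drag.
- holder_mouth (a point): Centre of the bore's mouth, on the top face of the holder block, 83 mm above the worktop. The bore is round, vertical, 17 mm wide (1.5 mm to spare all round the post); a post that leans in the hand, or is pushed over by the plunger, wedges in it.
- plunger (a joint): Travel (m) of the holder's side spring plunger: 0 out, 0.007 pushed right back. It lies along the holder's y, 15 mm below the mouth; its black knob sticks out to about 46 mm from the bore axis at +y. Its round 8 mm nose stands 5 mm into the bore; the post pushes it back 2 to 4 mm. Spring: 2 N plus 1 N per mm, so the post meets a few newtons of steady drag, more than its own weight.
- parking_block: Fixed grey plastic block 46 (x) x 120 (y) x 34 mm with two upright holes 17 mm wide and 26 mm deep, 35 mm either side of its centre along its y. Origin: centre of its underside, on the worktop.
- plain_post: Bystander: plain steel post without a head, 14 mm in diameter, 80 mm long, standing loose in the other hole of the parking block. Origin: centre of its foot. Leave it there.
- water_bottle: Bystander: small bottle, 44 mm in diameter, 90 mm high, standing on the worktop. Origin: centre of its underside.
- tape_roll: Bystander: roll of tape lying flat, 96 mm across, 25 mm high. Origin: centre of its underside.
- film_carton: Bystander: long narrow cardboard carton, 48 (x) x 110 (y) x 46 mm, lying in front of the pipettes. Origin: centre of its underside.
Mind the look-alikes: they are no part of the job. What is shaped like the sensor_post but purple is not meant. What is shaped like the holder but orange is not meant.

How it is judged:
On the way, in this order (a step that is already met when the one before it is completed fails the run):
1. the sensor post is out of the parking block (height (world z) of sensor_post above 0.04 m), for 0.1 s.
2. the post's foot is in the bore, past the plunger, and pushes it back (z of sensor_post in the frame of holder_mouth below -0.022 m and horizontal distance between sensor_post and holder_mouth below 0.005 m and value of joint plunger above 0.0008 m), for 0.1 s.
At the end, for the whole second after the job is handed in: The sensor post stands upright (within 0.1 rad) in the holder's bore, at rest, its foot on the hidden stop (no more than about 1.7 mm above it), held by the pushed-back plunger (at least 0.8 mm) (z of sensor_post in the frame of holder_mouth below -0.032 m and horizontal distance between sensor_post and holder_mouth below 0.004 m and horizontal distance between sensor_head and holder_mouth below 0.012 m and distance between sensor_post and height_stop_c0 below 0.0078 m and value of joint plunger above 0.0008 m and linear speed of sensor_post below 0.01 m/s and angle between sensor_post's own z axis and vertical below 0.1 rad); the robot touches nothing.
It fails at once if the post is pressed against the holder or its stop with more than 30 N (contact force between sensor_post and holder above 30 N or contact force between sensor_post and height_stop_c0 above 30 N).
It fails at once if a bystander is moved more than 15 mm (distance of any of plain_post, water_bottle, tape_roll, film_carton from where it was at the start of the episode above 0.015 m).
It also fails if it takes over 58 s, if anything falls off the work surface, if the arm or the gripper's body presses on something with over 40 N, if the wrist force passes 120 N, or if a joint passes its speed limit or range.

### The arm

A 6-joint arm with a two-finger parallel gripper is mounted at the origin on a cart in front of the work surface, level with it; the furniture and walls round the work are solid. World frame = base frame: x ahead of the robot, y to its left, z up, the work surface at z = 0. Lengths are in m, angles in rad, forces in N, time in s.
With the tool pointing down it reaches from about 0.35 to 0.775 m from the base axis. Payload 5.5 kg.
Tool frame: the origin (TCP) lies at the very end of the fingers, on their centre line; the grasp point (between the pads) lies behind it (env.hold_point_z is the z of the grasp point in the tool frame, in m); z points along the fingers, y is the line along which they close (so a half turn about z gives the same grasp; the last joint's range is limited). The gripper opens to 85 mm and grips with 20 to 120 N. Pads are 22 mm wide; open, the fingers measure 114 mm over their backs; the gripper's body (76 mm by 85 mm) begins 54 mm behind the grasp point. The pads swing forward as they close: fully open they stand 13 mm farther back than shut.
Start: joints at [-0.14, 0.313, 0.046, 1.304, 0, 1.431], TCP at [0.575, -0, 0.231] pointing down, gripper open.
Joint ranges: [-2.76, 2.76], [-0.86, 1.69], [-1.03, 1.26], [-2.2, 2.34], [-1.47, 1.5], [-3.14, 3.14]. Speed limits (rad/s): [2.57, 2.57, 3.14, 3.14, 3.14, 3.14].

### API

Orientations are given as a rotation vector (axis times angle).
In Python, from cell import env gives the robot as it stands. The module is installed in compiled form; this text tells all that it offers.
- The arm moves only by the tool move_arm, never from a script. Its argument "commands" is a list of rows, each an object of numbers: "dx", "dy", "dz": the shift along the tool's x, y, z in cm; "yaw": the turn about the tool's z in degrees. In form: [{"dx": .., "dy": .., "dz": .., "yaw": ..}, ...]. A call has 1 to 12 rows; each row is the pose to reach, as a shift and turn from the pose commanded when the call began, along the tool's axes at that moment; what a row does not reach only later rows make up. A row lasts 1/12 s, in which the tool goes at most 41.7 mm and 7.16 degrees, less where a joint would pass 70% of its speed; a pose out of reach is approached as far as the arm can. A call with a gripper value outside its range is refused whole. "gripper" is the closure, from -1 (fully open) to 1 (shut), set as the call begins (left out, the last holds). The fingers move at their own pace and stop on an object; the grip force is fixed at half the most. Time passes only in rows, so rows that repeat a pose let the fingers close. It gives the time, the measured TCP pose, the force, the opening and the grip force at its end, in the units of the state.
- env.get_state(): the state, without advancing time (a new reading comes with each control period).
- env.capture(name): name is "scene" or "side" or "wrist"; returns (picture, depth): 384x512x3 uint8, red, green, blue; 384x512 float32, m along the optical axis (not along the pixel's ray), 0 where there is no reading.
- env.camera_info(name): a dict with "fx", "fy", "cx", "cy" (pixels), "camera_from_world" (4x4, takes a point from world to camera coordinates). Camera axes: x right, y up, looking along -z (the intrinsics and any distortion apply to the point x, -y, -z); pixel columns grow to the right and rows downward; lengths in m; the calibration is good to about 2 mm. A picture is of the moment at which its call begins: read the wrist's pose just before it. camera_info takes no time and is no camera call; for the wrist camera it gives the pose at the moment of the call.
- env.close_job(): hands the job in; it is judged then, once.
Trained networks look in the newest picture that a camera, given by its name, has taken for a name from the list of things; names that differ only in an ending like _2 or _b are one class to them, and where a whole thing is asked for, a point or a joint stands for the part that bears it (a point fixed in the world has none). Each returns a list of dicts, best first, with "conf" (0 to 1); they miss things now and then, are a little off and sometimes report something else, mostly with a low value. They report only what shows in the picture. A call takes as long as a camera call. They do not tell look-alikes from the thing itself.
- env.boxes_of(name, camera): "centre" ([column, row] in pixels, amid what is visible of it).
- env.masks_of(name, camera): "pixels" (384x512 bool, what is visible of it) and "centre" ([column, row] in pixels, amid what is visible of it).
- env.mark_of(name, camera): "centre" ([column, row] in pixels: a listed point, or the origin of a listed thing).
The state is a dict: "clock": time; "q": joint angles; "qd": joint speeds; "joint_efforts": joint torques, N m; "eef_pos": TCP position; "tool_rot": TCP orientation; "wrist_force": force on the tool from outside, world axes, zero at the start; "wrist_torque": the same for the moment, N m; "opening": finger opening in m; "grasp_force": force on a finger pad.
Only numpy, scipy, OpenCV 4.12 (cv2) and the standard library are available. Lean on these libraries where they do the work, as an engineer would, in place of code of your own. Each camera call takes 0.05 s, during which the arm holds its last target. There are 200 camera calls.

## Working session

There is one attempt and no reset: what is moved stays moved. The work goes in short steps, Python scripts to look and compute and a tool call to move; the robot and the scene stay as the last step left them, time stands still between calls to the robot, and variables do not carry over. Pictures are saved under pics/ and viewed, at most 10 in all, crops included, and the job is handed in when it is done.

Besides the shell and the picture viewer there is one more tool, called in YAML: its name, and indented under it one key for each argument. move_arm: Moves the arm, as the interface text tells. Its arguments: {"type":"object","properties":{"commands":{"type":"array","items":{"type":"object","properties":{"dx":{"type":"number"},"dy":{"type":"number"},"dz":{"type":"number"},"yaw":{"type":"number"}}}},"gripper":{"type":"number"}},"required":["commands"]}

```bash
mkdir -p pics; cat > h.py <<'E'
import numpy as np, cv2
from cell import env
def save(n,im): cv2.imwrite('pics/'+n,cv2.cvtColor(im,cv2.COLOR_RGB2BGR))
def world(cam,dep,u,v,info=None):
    i=info or env.camera_info(cam); T=np.linalg.inv(np.array(i['camera_from_world']))
    d=dep; x=(u-i['cx'])/i['fx']*d; y=(v-i['cy'])/i['fy']*d
    P=np.stack([x,-y,-d,np.ones_like(d)],-1)
    return (P@T.T)[...,:3]
def cloud(cam,dep,info=None):
    v,u=np.mgrid[:384,:512]; return world(cam,dep,u.astype(float),v.astype(float),info)
E
python3 - <<'E'
from h import *
s=env.get_state(); print(s['eef_pos'],s['tool_rot'],s['opening'],env.hold_point_z)
a,da=env.capture('scene'); b,db=env.capture('side')
save('a.png',np.hstack([a,b])[:, :]); save('a.png',cv2.resize(np.hstack([a,b]),(800,300)))
save('scene.png',a); save('side.png',b)
np.savez('0.npz',a=a,da=da,b=db)
for c in ('scene','side'):
  i=env.camera_info(c); print(c,i['fx'],np.linalg.inv(i['camera_from_world']).round(3).tolist(),[k for k in i])
  for n in ('sensor_post','holder','plain_post','parking_block','water_bottle','tape_roll','film_carton'):
    P=cloud(c,da if c=='scene' else db)
    for m in env.masks_of(n,c):
      q=P[m['pixels']]; print(c,n,round(m['conf'],2),np.round(m['centre']),np.median(q,0).round(3),np.percentile(q,3,axis=0).round(3),np.percentile(q,97,axis=0).round(3))
E
```

```text
[5.74479100e-01 6.02003249e-05 2.30389444e-01] [-2.22040460e+00 -2.22040810e+00  1.76835355e-03] 0.08547360166575796 -0.0187
scene 463.68735396601073 [[0.48, 0.472, -0.74, -0.396], [-0.877, 0.234, -0.42, -0.708], [-0.025, 0.85, 0.526, 0.763], [0.0, 0.0, 0.0, 1.0]] ['fx', 'fy', 'cx', 'cy', 'camera_from_world']
scene sensor_post 0.89 [174. 192.] [0.454 0.017 0.103] [0.442 0.    0.003] [0.473 0.037 0.128]
scene sensor_post 0.71 [316. 262.] [ 0.393 -0.432  0.053] [ 0.384 -0.448  0.005] [ 0.415 -0.409  0.091]
scene sensor_post 0.67 [264. 174.] [ 0.638 -0.181  0.108] [ 0.623 -0.194  0.033] [ 0.653 -0.165  0.128]
scene sensor_post 0.54 [218. 176.] [ 0.557 -0.078  0.113] [ 0.542 -0.085  0.033] [ 0.578 -0.063  0.137]
scene holder 0.97 [267. 257.] [ 0.386 -0.315  0.05 ] [ 0.36  -0.346  0.005] [ 0.42  -0.276  0.085]
scene holder 0.63 [270. 215.] [ 0.527 -0.251  0.055] [ 0.507 -0.29   0.   ] [ 0.565 -0.205  0.085]
scene plain_post 0.6 [272. 214.] [ 0.527 -0.25   0.056] [ 0.511 -0.28   0.005] [ 0.565 -0.205  0.085]
scene parking_block 0.64 [212. 198.] [ 0.542 -0.046  0.028] [ 0.533 -0.099  0.004]
[... 915 characters left out ...]
082]
side holder 0.72 [254. 187.] [ 0.533 -0.228  0.049] [ 0.502 -0.27   0.   ] [ 0.578 -0.204  0.083]
side plain_post 0.72 [246. 238.] [0.559 0.003 0.06 ] [ 0.552 -0.006  0.032] [0.566 0.006 0.088]
side parking_block 0.92 [246. 251.] [0.561 0.012 0.032] [ 0.536 -0.084 -0.   ] [0.584 0.024 0.034]
side water_bottle 0.6 [290. 154.] [ 0.413 -0.414  0.066] [ 0.395 -0.432  0.029] [ 0.429 -0.404  0.09 ]
side tape_roll 0.69 [327. 220.] [ 0.367 -0.126  0.015] [ 0.333 -0.191  0.001] [ 0.406 -0.103  0.024]
side film_carton 0.95 [189. 239.] [ 0.675 -0.021  0.044] [ 0.654 -0.105  0.003] [ 0.699 -0.002  0.046]
side film_carton 0.7 [247. 251.] [0.561 0.012 0.032] [ 0.537 -0.083  0.002] [0.582 0.024 0.034]
```

```bash
python3 - <<'E'
import cv2
a=cv2.imread('pics/scene.png');b=cv2.imread('pics/side.png')
cv2.imwrite('pics/b1.png',cv2.resize(a[110:310,130:380],(750,600),interpolation=cv2.INTER_CUBIC))
cv2.imwrite('pics/b2.png',cv2.resize(b[110:310,150:400],(750,600),interpolation=cv2.INTER_CUBIC))
E
```

```text
(no output)
```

View pics/b1.png

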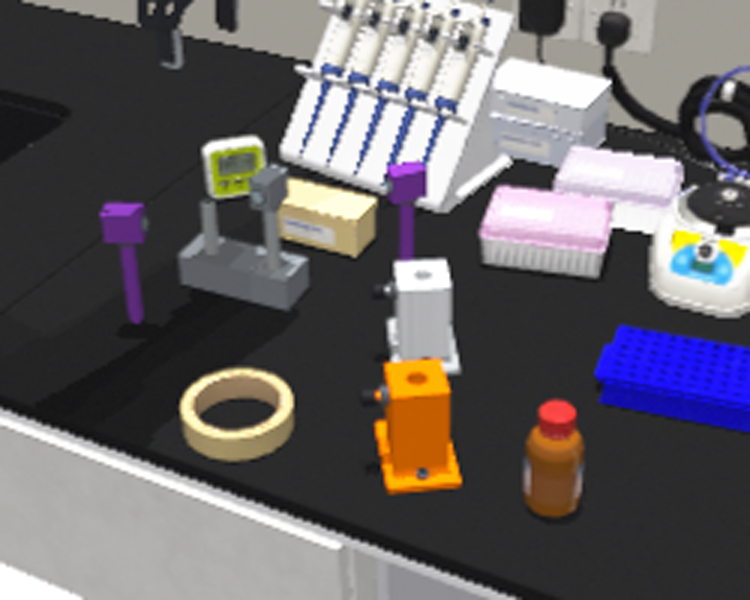

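View pics/b2.png

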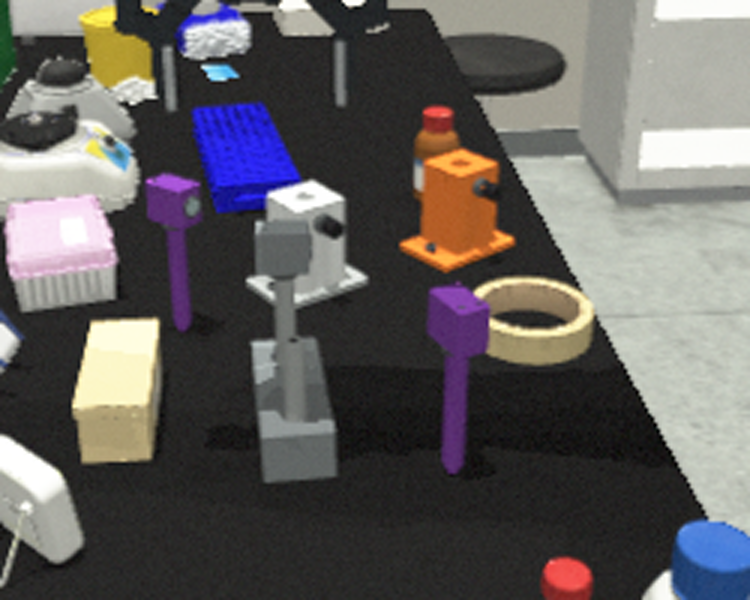

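Scene view (pixels in the full scene image): grey head post at (219,173) stands in the parking block beside the plain post (200,187). The two purple posts at (172,184) and (265,172) are look-alikes. The bare metal holder is at (272,213); the orange one at (269,250) is a look-alike. The enlarged crops show these clearly, so the grey post and the metal holder are the ones meant. Next I measure with the wrist camera.

```bash
cat >> h.py <<'E'
def rect(P,m):
    q=P[m][:,:2].astype(np.float32)
    r=cv2.minAreaRect(q*1000); return np.round(r[0],1),np.round(r[1],1),round(r[2],1),len(q),q.mean(0).round(4)
def box(P,x,y,z):
    return (P[...,0]>x[0])&(P[...,0]<x[1])&(P[...,1]>y[0])&(P[...,1]<y[1])&(P[...,2]>z[0])&(P[...,2]<z[1])
E
python3 - <<'E'
from h import *
i=env.camera_info('wrist'); c,dc=env.capture('wrist'); save('w1.png',c)
print(i['fx'],np.linalg.inv(i['camera_from_world']).round(3).tolist())
z=np.load('0.npz')
for n,P in (('scene',cloud('scene',z['da'])),('side',cloud('side',z['b'])),('wrist',cloud('wrist',dc,i))):
  for t,b in (('head',((.53,.60),(-.11,-.03),(.125,.145))),('hold',((.48,.60),(-.32,-.19),(.076,.092))),('plain',((.53,.59),(-.03,.04),(.08,.095))),('block',((.5,.62),(-.13,.07),(.029,.04)))):
    m=box(P,*b)
    if m.sum()>5: print(n,t,rect(P,m),P[m][:,2].mean().round(4),np.median(P[m][:,2]).round(4))
E
```

```text
291.1225399111396 [[1.0, 0.001, -0.0, 0.574], [-0.001, 0.959, 0.284, 0.072], [0.001, -0.284, 0.959, 0.374], [0.0, 0.0, 0.0, 1.0]]
scene head (array([560.3, -73.8]), array([24.1, 36.3]), 87.1, 88, array([ 0.557 , -0.0755], dtype=float32)) 0.1327 0.1341
scene hold (array([ 536. , -235.4]), array([52.3, 68.6]), 32.9, 205, array([ 0.5383, -0.245 ], dtype=float32)) 0.082 0.0827
scene plain (array([556.2,  -6.8]), array([14.3, 13.1]), 64.9, 19, array([ 0.5549, -0.005 ], dtype=float32)) 0.0857 0.087
scene block (array([559.8, -38.7]), array([ 54. , 119.8]), 4.0, 353, array([ 0.5557, -0.0426], dtype=float32)) 0.034 0.0342
side head (array([561.8, -70.5]), array([24.8, 35.8]), 89.3, 149, array([ 0.5623, -0.0661], dtype=float32)) 0.1316 0.1329
side hold (array([ 544. , -243.1]), array([46.9, 47.9]), 29.8, 190, array([ 0.5431, -0.2397], dtype=float32)) 0.0809 0.0816
side plain (array([558.7,  -1.5]), array([11.6, 11.3]), 86.9, 42, array([0.5589, 0.0006], dtype=float32)) 0.0853 0.0861
side block (array([561. , -36.4]), array([ 46.1, 121.6]), 3.5, 600, array([ 0.5614, -0.0229], dtype=float32)) 0.0331 0.033
wrist head (array([561.1, -72. ]), array([22.8, 37.1]), 87.6, 960, array([ 0.5616, -0.0701], dtype=float32)) 0.1333 0.1341
wrist plain (array([557.5,  -2.6]), array([13.6, 13.2]), 70.3, 155, array([ 0.5577, -0.0019], dtype=float32)) 0.0869 0.0873
wrist block (array([559.6, -37.5]), array([ 46.1, 120.1]), 3.5, 2951, array([ 0.5598, -0.0321], dtype=float32)) 0.0334 0.0334
```

View pics/w1.png

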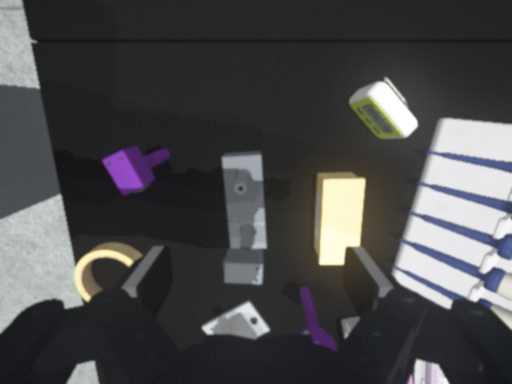

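The wrist view shows the grey head at (243,265), lying level with world x, and the plain post at (240,188). The metal holder is at the lower edge near (237,320). I turn the fingers across the head's 22 mm side and move above it.

move_arm:
  commands:
    - {"dx":-1,"dy":-0.2,"yaw":-7}
    - {"dx":-2,"dy":-0.4,"yaw":-14}
    - {"dx":-3,"dy":-0.6,"yaw":-21}
    - {"dx":-4,"dy":-0.8,"yaw":-28}
    - {"dx":-5,"dy":-1,"yaw":-35}
    - {"dx":-6,"dy":-1.2,"yaw":-42}
    - {"dx":-7.2,"dy":-1.35,"yaw":-49}
    - {"dx":-7.2,"dy":-1.35,"yaw":-56}
    - {"dx":-7.2,"dy":-1.35,"yaw":-63}
    - {"dx":-7.2,"dy":-1.35,"yaw":-70}
    - {"dx":-7.2,"dy":-1.35,"yaw":-77}
    - {"dx":-7.2,"dy":-1.35,"yaw":-84}

```text
validation failed for argument at $.co...
```

move_arm:
  commands:
    - {"yaw":-3.6}
    - {"yaw":-3.6}
    - {"yaw":-3.6}

```text
validation failed for argument at $.co...
```

```bash
cat >m.py <<'E'
from h import *
import sys
from scipy.spatial.transform import Rotation as R
s=env.get_state(); M=R.from_rotvec(s['tool_rot']).as_matrix()
print(s['clock'],s['eef_pos'].round(4) if hasattr(s['eef_pos'],'round') else s['eef_pos'],'toolx ang',np.degrees(np.arctan2(M[1,0],M[0,0])).round(2),'z',M[:,2].round(4),np.round(s['wrist_force'],2),np.round(s['q'],2))
i=env.camera_info('wrist'); c,dc=env.capture('wrist'); save(sys.argv[1],c); P=cloud('wrist',dc,i); np.savez('w.npz',P=P,c=c)
for t,b in (('head',((.53,.60),(-.11,-.03),(.125,.145))),('headtop',((.53,.60),(-.11,-.03),(.1325,.1365))),('hold',((.48,.60),(-.32,-.19),(.079,.092))),('block',((.5,.62),(-.13,.07),(.029,.04)))):
    m=box(P,*b)
    if m.sum()>5: print(t,rect(P,m),np.median(P[m][:,2]).round(4))
E
python3 m.py w2.png
```

```text
0.85 [ 0.575  -0.      0.2313] toolx ang 90.0 z [ 1.e-04 -0.e+00 -1.e+00] [-0.4   1.18 -0.69] [-0.14  0.31  0.05  1.3  -0.    1.43]
head (array([561.1, -72.4]), array([22.7, 37. ]), 87.3, 955, array([ 0.5617, -0.0701], dtype=float32)) 0.1341
headtop (array([562. , -72.5]), array([22.7, 35.4]), 87.7, 793, array([ 0.5618, -0.0716], dtype=float32)) 0.1343
block (array([559.7, -37.7]), array([ 46. , 120.5]), 3.4, 2959, array([ 0.5598, -0.0321], dtype=float32)) 0.0334
```

View pics/w2.png

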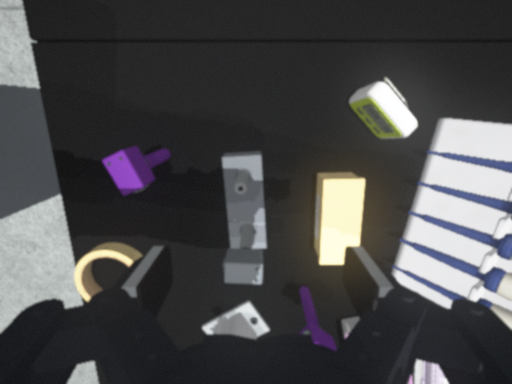

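The move was refused, so the picture is unchanged: the arm is still at the start. All four fields seem to be required in each row.

move_arm:
  commands:
    - {"dx":-1,"dy":-0.2,"dz":0,"yaw":-7}
    - {"dx":-2,"dy":-0.4,"dz":0,"yaw":-14}
    - {"dx":-3,"dy":-0.6,"dz":0,"yaw":-21}
    - {"dx":-4,"dy":-0.8,"dz":0,"yaw":-28}
    - {"dx":-5,"dy":-1,"dz":0,"yaw":-35}
    - {"dx":-6,"dy":-1.2,"dz":0,"yaw":-42}
    - {"dx":-7.2,"dy":-1.35,"dz":0,"yaw":-49}
    - {"dx":-7.2,"dy":-1.35,"dz":0,"yaw":-56}
    - {"dx":-7.2,"dy":-1.35,"dz":0,"yaw":-63}
    - {"dx":-7.2,"dy":-1.35,"dz":0,"yaw":-70}
    - {"dx":-7.2,"dy":-1.35,"dz":0,"yaw":-77}
    - {"dx":-7.2,"dy":-1.35,"dz":0,"yaw":-84}

```text
clock: 1.9
eef_pos: [0.5615, -0.0721, 0.2314]
tool_rot: [0.155, 3.138, -0.0]
wrist_force: [-0.4, 0.1, -0.4]
opening: 0.0855
grasp_force: 0.0
```

move_arm:
  commands:
    - {"dx":0,"dy":0,"dz":0,"yaw":-3.6}
    - {"dx":0,"dy":0,"dz":0,"yaw":-3.6}
    - {"dx":0,"dy":0,"dz":0,"yaw":-3.6}

```text
clock: 2.15
eef_pos: [0.5616, -0.072, 0.2313]
tool_rot: [0.069, 3.141, -0.0]
wrist_force: [0.2, 0.7, 0.2]
opening: 0.085
grasp_force: 0.0
```

```bash
python3 m.py w3.png
```

```text
2.15 [ 0.5616 -0.072   0.2313] toolx ang 177.49 z [ 2.e-04 -0.e+00 -1.e+00] [0.21 0.72 0.15] [-0.27  0.3   0.02  1.3   0.   -0.23]
head (array([559.9, -74.1]), array([21.5, 37.2]), 87.8, 1072, array([ 0.559 , -0.0738], dtype=float32)) 0.1343
headtop (array([560.8, -74.1]), array([21.4, 35.5]), 88.0, 985, array([ 0.5603, -0.0738], dtype=float32)) 0.1344
hold (array([ 540.9, -244.6]), array([46.4, 47.5]), 31.7, 1911, array([ 0.54  , -0.2439], dtype=float32)) 0.0824
block (array([559. , -37.7]), array([ 46.4, 120.2]), 3.5, 3014, array([ 0.5555, -0.0346], dtype=float32)) 0.0335
```

View pics/w3.png

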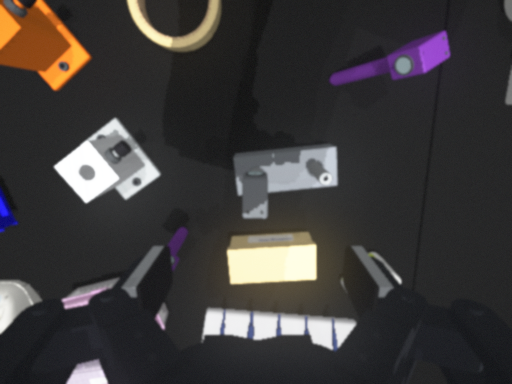

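The wrist view from above shows the grey head at (255,195) on the block and the plain post at (322,175). The metal holder is at (90,170) with its knob at (120,150). The alignment is good, so I descend and grip.

move_arm:
  commands:
    - {"dx":0.05,"dy":-0.15,"dz":1.5,"yaw":0}
    - {"dx":0.05,"dy":-0.15,"dz":3.5,"yaw":0}
    - {"dx":0.05,"dy":-0.15,"dz":5.5,"yaw":0}
    - {"dx":0.05,"dy":-0.15,"dz":7.5,"yaw":0}
    - {"dx":0.05,"dy":-0.15,"dz":9.5,"yaw":0}
    - {"dx":0.05,"dy":-0.15,"dz":11,"yaw":0}
    - {"dx":0.05,"dy":-0.15,"dz":12,"yaw":0}
    - {"dx":0.05,"dy":-0.15,"dz":12.7,"yaw":0}
    - {"dx":0.05,"dy":-0.15,"dz":13,"yaw":0}
    - {"dx":0.05,"dy":-0.15,"dz":13,"yaw":0}

```text
clock: 3.03
eef_pos: [0.5609, -0.0735, 0.1011]
tool_rot: [-0.066, -3.141, -0.0]
wrist_force: [0.1, -0.6, -0.6]
opening: 0.0854
grasp_force: 0.0
```

move_arm:
  commands:
    - {"dx":0,"dy":0,"dz":0,"yaw":0}
    - {"dx":0,"dy":0,"dz":0,"yaw":0}
    - {"dx":0,"dy":0,"dz":0,"yaw":0}
    - {"dx":0,"dy":0,"dz":0,"yaw":0}
    - {"dx":0,"dy":0,"dz":0,"yaw":0}
    - {"dx":0,"dy":0,"dz":0,"yaw":0}
    - {"dx":0,"dy":0,"dz":0,"yaw":0}
    - {"dx":0,"dy":0,"dz":0,"yaw":0}
    - {"dx":0,"dy":0,"dz":0,"yaw":0}
    - {"dx":0,"dy":0,"dz":0,"yaw":0}
    - {"dx":0,"dy":0,"dz":0,"yaw":0}
    - {"dx":0,"dy":0,"dz":0,"yaw":0}
  gripper: 1

```text
clock: 4.03
eef_pos: [0.5613, -0.0735, 0.1018]
tool_rot: [0.066, 3.14, -0.0]
wrist_force: [-0.2, 0.7, 5.4]
opening: 0.0214
grasp_force: 60.2
```

move_arm:
  commands:
    - {"dx":0,"dy":0,"dz":-0.3,"yaw":0}
    - {"dx":0,"dy":0,"dz":-1,"yaw":0}
    - {"dx":0,"dy":0,"dz":-2,"yaw":0}
    - {"dx":0,"dy":0,"dz":-3,"yaw":0}
    - {"dx":0,"dy":0,"dz":-4.2,"yaw":0}
    - {"dx":0,"dy":0,"dz":-5.5,"yaw":0}
    - {"dx":0,"dy":0,"dz":-7,"yaw":0}
    - {"dx":0,"dy":0,"dz":-8.5,"yaw":0}
    - {"dx":0,"dy":0,"dz":-10,"yaw":0}
    - {"dx":0,"dy":0,"dz":-11,"yaw":0}
    - {"dx":0,"dy":0,"dz":-11.5,"yaw":0}
    - {"dx":0,"dy":0,"dz":-11.5,"yaw":0}

```text
clock: 5.03
eef_pos: [0.5616, -0.0737, 0.2179]
tool_rot: [0.066, 3.138, -0.001]
wrist_force: [-0.2, -0.4, -1.8]
opening: 0.0213
grasp_force: 59.3
```

```bash
cat >n.py <<'E'
from h import *
# post held: measure head/post axis, tilt & offset relative to TCP from scene and side views
s=env.get_state(); e=np.array(s['eef_pos']); print(s['clock'],e.round(4),np.round(s['wrist_force'],1),s['opening'])
for n in ('scene','side'):
  i=env.camera_info(n); im,d=env.capture(n); save('n_%s.png'%n,im); P=cloud(n,d)
  C=np.linalg.inv(i['camera_from_world'])[:3,3]; v=e[:2]-C[:2]; v/=np.linalg.norm(v); t=np.array([-v[1],v[0]])
  q=P[box(P,(e[0]-.03,e[0]+.03),(e[1]-.03,e[1]+.03),(e[2]-.1,e[2]-.012))]
  # lateral offset of post (perp to viewing dir) by height
  for z0 in np.arange(-.095,-.012,.012):
    k=q[(q[:,2]-e[2]>z0)&(q[:,2]-e[2]<z0+.012)]
    if len(k)>6:
      l=(k[:,:2]-e[:2])@t; f=(k[:,:2]-e[:2])@v; print(n,z0.round(3),len(k),'lat mid %.1f [%.1f %.1f] near %.1f'%(1e3*(l.min()+l.max())/2,1e3*l.min(),1e3*l.max(),1e3*np.percentile(f,15)))
  print(n,'t',t.round(3),'v',v.round(3),'foot z',np.percentile(q[:,2],1))
E
python3 n.py; python3 m.py w4.png
```

```text
5.0333 [ 0.5616 -0.0737  0.2179] [-0.2 -0.4 -1.8] 0.02132504649643992
scene -0.095 10 lat mid -0.4 [-4.8 4.0] near -3.7
scene -0.083 17 lat mid 0.5 [-5.4 6.4] near -6.6
scene -0.071 22 lat mid -0.2 [-6.1 5.6] near -7.1
scene -0.059 17 lat mid -1.0 [-6.8 4.7] near -5.2
scene -0.047 21 lat mid -0.2 [-7.1 6.6] near -6.5
scene -0.035 19 lat mid 0.4 [-5.2 6.1] near -6.2
scene -0.023 18 lat mid -0.3 [-5.9 5.3] near -7.0
scene t [-0.552  0.834] v [0.834 0.552] foot z 0.12758348294615868
side -0.095 27 lat mid 2.1 [-3.9 8.1] near -7.7
side -0.083 40 lat mid 1.8 [-4.3 7.9] near -8.7
side -0.071 38 lat mid 1.4 [-4.6 7.4] near -8.1
side -0.059 40 lat mid 1.1 [-4.9 7.1] near -8.6
side -0.047 38 lat mid 0.7 [-5.3 6.6] near -8.0
side -0.035 43 lat mid 0.3 [-5.6 6.2] near -7.7
side -0.023 38 lat mid -0.1 [-5.9 5.8] near -8.6
side t [ 1.    -0.004] v [-0.004 -1.   ] foot z 0.12385035208718811
5.1333 [ 0.5608 -0.0735  0.216 ] toolx ang 177.6 z [-4.e-04  1.e-04 -1.e+00] [-0.32 -0.09 -2.1 ] [-0.27  0.3  -0.01  1.26 -0.   -0.23]
head (array([556.3, -72.8]), array([13.6,  6.2]), 88.9, 85, array([ 0.5549, -0.0726], dtype=float32)) 0.1374
headtop (array([555.9, -72.4]), array([12.9,  4.8]), 84.3, 24, array([ 0.555 , -0.0729], dtype=float32)) 0.1344
hold (array([ 540.8, -244.5]), array([46.4, 47.3]), 32.2, 2115, array([ 0.5399, -0.2438], dtype=float32)) 0.0824
block (array([559.1, -37.6]), array([ 46.5, 120.4]), 3.4, 3704, array([ 0.5574, -0.0396], dtype=float32)) 0.0335
```

```bash
cat >lean.py <<'E'
from h import *
def lean(P,n,c,zr,r=.014):
  i=env.camera_info(n);C=np.linalg.inv(i['camera_from_world'])[:3,3]; c=np.array(c); v=c-C[:2]; v/=np.linalg.norm(v); t=np.array([-v[1],v[0]])
  zs=[];ms=[]
  for z0 in np.arange(zr[0],zr[1],.006):
    m=box(P,(c[0]-.05,c[0]+.05),(c[1]-.05,c[1]+.05),(z0,z0+.006)); k=(P[m][:,:2]-c)@t; f=(P[m][:,:2]-c)@v; k=k[(abs(k)<r)&(abs(f)<.016)]
    if len(k)>4: zs.append(z0+.003); ms.append((k.min()+k.max())/2)
  if len(zs)<3: return 'few'
  p=np.polyfit(zs,ms,1); s=np.std(np.polyval(p,zs)-ms); return 'slope %.4f (per z, along t=%s) at mid %.4f  resid %.4f'%(p[0],t.round(2),np.polyval(p,np.mean(zr)),s)
E
python3 - <<'E'
from lean import *
z=np.load('0.npz')
for n,k in (('scene','da'),('side','b')):
  P=cloud(n,z[k])
  print(n,'sensor0',lean(P,n,(.5605,-.073),(.045,.1)))
  print(n,'plain',lean(P,n,(.558,-.002),(.04,.085)))
  print(n,'purpleA',lean(P,n,(.64,-.18),(.02,.09)))
  print(n,'purpleB',lean(P,n,(.456,.018),(.02,.09)))
i,d=env.capture('side');P=cloud('side',d); print('held',lean(P,'side',(.561,-.0735),(.13,.2)))
i,d=env.capture('scene');P=cloud('scene',d); print('held scene',lean(P,'scene',(.561,-.0735),(.13,.2)))
c=np.load('w.npz'); P=c['P']; m=box(P,(.48,.6),(-.32,-.19),(.079,.092)); im=c['c'].copy()
v,u=np.nonzero(m); g=im[v.min()-5:v.max()+5,u.min()-5:u.max()+5]; print(u.min(),u.max(),v.min(),v.max())
import json
save('w4c.png',cv2.resize(g,None,fx=6,fy=6,interpolation=cv2.INTER_CUBIC))
a=cv2.cvtColor(cv2.imread('pics/n_side.png'),cv2.COLOR_BGR2RGB)
save('held.png',np.hstack([cv2.resize(a[100:260,180:340],(480,480),interpolation=cv2.INTER_CUBIC),cv2.resize(g,(320,480))]))
E
```

```text
scene sensor0 slope -0.0219 (per z, along t=[-0.55  0.83]) at mid -0.0016  resid 0.0015
scene plain slope 0.0005 (per z, along t=[-0.59  0.8 ]) at mid -0.0011  resid 0.0010
scene purpleA slope 0.0165 (per z, along t=[-0.45  0.89]) at mid 0.0011  resid 0.0006
scene purpleB slope 0.0209 (per z, along t=[-0.65  0.76]) at mid -0.0003  resid 0.0009
side sensor0 slope -0.0789 (per z, along t=[ 1.   -0.01]) at mid 0.0031  resid 0.0011
side plain slope 0.0019 (per z, along t=[ 1.   -0.01]) at mid 0.0010  resid 0.0003
side purpleA slope 0.0018 (per z, along t=[1.   0.09]) at mid 0.0043  resid 0.0006
side purpleB slope 0.0241 (per z, along t=[ 0.98 -0.18]) at mid 0.0032  resid 0.0012
held slope -0.0108 (per z, along t=[ 1.   -0.01]) at mid 0.0002  resid 0.0002
held scene slope 0.0022 (per z, along t=[-0.55  0.83]) at mid 0.0004  resid 0.0007
46 114 142 206
```

View pics/held.png

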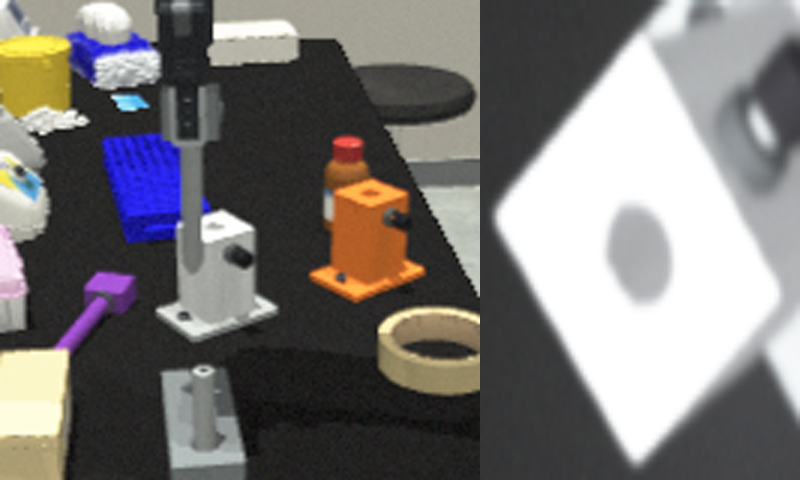

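The side view shows the post held, hanging nearly upright at crop (190,200). The far purple look-alike at crop (95,305) now seems to lean. I check that and remeasure the lean.

```bash
python3 - <<'E'
from lean import *
z=np.load('0.npz')
for k in range(2):
  i,d=env.capture('side');P=cloud('side',d); e=np.array(env.get_state()['eef_pos']); print('held',e.round(4),lean(P,'side',(.561,-.0735),(.13,.2)))
a,da=env.capture('scene');Pa=cloud('scene',da); print('held scene',lean(Pa,'scene',(.561,-.0735),(.13,.2)))
for t,Q,Q0 in (('side',P,cloud('side',z['b'])),('scene',Pa,cloud('scene',z['da']))):
  for nm,b in (('carton',((.63,.73),(-.14,.02),(.03,.055))),('purpleA',((.6,.68),(-.26,-.12),(.02,.16)))):
    for q in (Q0,Q):
      m=box(q,*b); print(t,nm,m.sum(),q[m].mean(0).round(4),q[m].max(0).round(3))
save('s2.png',np.hstack([i[60:310,100:400],a[60:310,100:400]]))
E
```

```text
held [ 0.5604 -0.0734  0.2153] slope -0.0130 (per z, along t=[ 1.   -0.01]) at mid 0.0000  resid 0.0003
held [ 0.5605 -0.0734  0.2155] slope -0.0120 (per z, along t=[ 1.   -0.01]) at mid 0.0001  resid 0.0002
held scene slope 0.0057 (per z, along t=[-0.55  0.83]) at mid 0.0002  resid 0.0007
side carton 829 [ 0.6766 -0.0448  0.0437] [ 0.702 -0.     0.047]
side carton 831 [ 0.6765 -0.0445  0.0437] [0.702 0.002 0.048]
side purpleA 438 [ 0.6432 -0.1693  0.0922] [ 0.664 -0.156  0.128]
side purpleA 18 [ 0.6323 -0.2566  0.021 ] [ 0.643 -0.252  0.022]
scene carton 359 [ 0.6707 -0.0719  0.0434] [ 0.704 -0.007  0.051]
scene carton 427 [ 0.6698 -0.0627  0.0434] [ 0.703 -0.002  0.051]
scene purpleA 263 [ 0.6372 -0.1805  0.0979] [ 0.661 -0.159  0.13 ]
scene purpleA 4 [ 0.6252 -0.2574  0.0228] [ 0.631 -0.256  0.025]
```

View pics/s2.png

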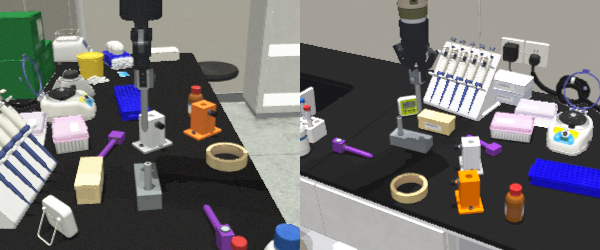

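Both purple look-alikes have toppled by themselves and lie clear: crop (110,145) in the side view, and (350,148) and (490,143) in the scene view. The bystanders are unmoved. The held post leans only about 0.012 rad, so I carry it over the holder.

move_arm:
  commands:
    - {"dx":0.05,"dy":-0.6,"dz":0,"yaw":0}
    - {"dx":0.2,"dy":-2,"dz":0,"yaw":0}
    - {"dx":0.3,"dy":-4,"dz":0,"yaw":0}
    - {"dx":0.45,"dy":-6.2,"dz":0,"yaw":0}
    - {"dx":0.6,"dy":-8.4,"dz":0,"yaw":0}
    - {"dx":0.8,"dy":-10.6,"dz":0,"yaw":0}
    - {"dx":1.0,"dy":-12.6,"dz":0,"yaw":0}
    - {"dx":1.1,"dy":-14.4,"dz":0,"yaw":0}
    - {"dx":1.2,"dy":-15.8,"dz":0,"yaw":0}
    - {"dx":1.3,"dy":-16.8,"dz":0,"yaw":0}
    - {"dx":1.3,"dy":-17.2,"dz":0,"yaw":0}
    - {"dx":1.3,"dy":-17.2,"dz":0,"yaw":0}

```text
clock: 6.43
eef_pos: [0.5406, -0.2458, 0.2161]
tool_rot: [-0.068, -3.141, -0.0]
wrist_force: [0.3, 0.2, -1.7]
opening: 0.0213
grasp_force: 59.4
```

```bash
python3 - <<'E'
from lean import *
s=env.get_state(); e=np.array(s['eef_pos']); print(s['clock'],e.round(4),np.round(s['wrist_force'],1))
i=env.camera_info('wrist'); c,dc=env.capture('wrist'); P=cloud('wrist',dc,i); np.savez('w5.npz',c=c,d=dc,P=P)
m=box(P,(.48,.60),(-.31,-.18),(.079,.092)); print('hold',rect(P,m),np.median(P[m][:,2]))
v,u=np.nonzero(m); print(u.min(),u.max(),v.min(),v.max())
g=c[100:300,160:360]; 
for n in ('scene','side'):
  im,d=env.capture(n); Q=cloud(n,d); print(n,lean(Q,n,e[:2],(.135,.2)))
  m=box(Q,(.48,.60),(-.31,-.18),(.0795,.088)); print('hold',rect(Q,m))
  for nm in ('holder_mouth',):
    for k in env.mark_of(nm,n): print(nm,k['conf'],np.round(k['centre'],1))
for k in env.mark_of('holder_mouth','wrist'): print('w',k['conf'],np.round(k['centre'],1))
sd=cv2.resize(im[90:220,190:320],(400,400),interpolation=cv2.INTER_CUBIC)
save('v5.png',np.hstack([cv2.resize(g,(400,400),interpolation=cv2.INTER_CUBIC),sd]))
E
```

```text
6.4333 [ 0.5406 -0.2458  0.2161] [ 0.3  0.2 -1.7]
hold (array([ 541. , -244.7]), array([46.3, 46.3]), 31.7, 1621, array([ 0.5366, -0.2442], dtype=float32)) 0.0825103883862679
226 290 156 213
scene slope -0.0000 (per z, along t=[-0.44  0.9 ]) at mid 0.0009  resid 0.0000
hold (array([ 542.7, -244.3]), array([53.5, 46.1]), 30.9, 170, array([ 0.5401, -0.2459], dtype=float32))
holder_mouth 0.84 [267.8 235.4]
holder_mouth 0.77 [271.1 199.9]
side slope -0.0230 (per z, along t=[ 1.   -0.03]) at mid 0.0016  resid 0.0000
hold (array([ 543.6, -244.1]), array([47.2, 49. ]), 33.7, 151, array([ 0.5438, -0.2414], dtype=float32))
holder_mouth 0.69 [301.6 163.9]
holder_mouth 0.56 [249.3 172.9]
w 0.9 [175.6  30.9]
w 0.81 [260.5 189.4]
```

View pics/v5.png

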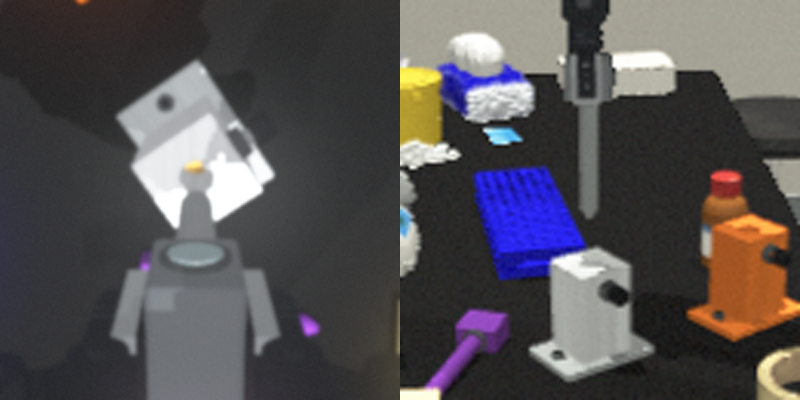

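The wrist crop shows the foot at (195,172), right over the bore, whose mark is at crop (201,179). In the side crop the post hangs at (590,215) just above the mouth at about (595,262). Now I work out the remaining offset from the foot to the bore in each camera.

```bash
cat >o.py <<'E'
from lean import *
def ray(cam,u,v,z):
    i=env.camera_info(cam);T=np.linalg.inv(i['camera_from_world']);p=T@np.array([(u-i['cx'])/i['fx'],-(v-i['cy'])/i['fy'],-1,0]);C=T[:3,3]
    return C+p[:3]*(z-C[2])/p[2]
def offs():
  s=env.get_state(); e=np.array(s['eef_pos']); fz=e[2]-.0935; H=np.array([.541,-.2447])
  A=[];B=[]
  for n in ('scene','side'):
    im,d=env.capture(n); Q=cloud(n,d)
    C=np.linalg.inv(env.camera_info(n)['camera_from_world'])[:3,3]
    ms=[ray(n,*k['centre'],.083) for k in env.mark_of('holder_mouth',n)]
    ms=[m for m in ms if np.linalg.norm(m[:2]-H)<.02]
    m=ms[0] if ms else None
    v=e[:2]-C[:2]; v/=np.linalg.norm(v); t=np.array([-v[1],v[0]])
    zs=[];l=[]
    for z0 in np.arange(max(fz+.008,.09),e[2]-.014,.005):
      q=Q[box(Q,(e[0]-.04,e[0]+.04),(e[1]-.04,e[1]+.04),(z0,z0+.005))][:,:2]-e[:2]
      k=(q@t)[(abs(q@t)<.014)&(abs(q@v)<.018)]
      if len(k)>4: zs.append(z0+.0025); l.append((k.min()+k.max())/2)
    p=np.polyfit(zs,l,1); foot=np.polyval(p,fz); mm=(m[:2]-e[:2])@t if m is not None else np.nan
    print(n,'mouth',None if m is None else m.round(4),'slope %.4f foot lat %.4f mouth lat %.4f -> move %.4f along'%(p[0],foot,mm,mm-foot),t.round(2)); A.append(t);B.append(mm-foot)
  print(s['clock'],e.round(4),np.round(s['wrist_force'],1),'world xy move',np.linalg.solve(np.array(A),np.array(B)).round(4))
E
python3 - <<'E'
from o import *
offs(); offs()
z=np.load('w5.npz'); P=z['P']; e=np.array(env.get_state()['eef_pos'])
for z0 in np.arange(.11,.2,.01):
  q=P[box(P,(e[0]-.03,e[0]+.03),(e[1]-.03,e[1]+.03),(z0,z0+.01))]
  if len(q): print(z0.round(3),len(q),'x near %.4f y mid %.4f [%.4f %.4f]'%(np.percentile(q[:,0],10),(q[:,1].min()+q[:,1].max())/2,q[:,1].min(),q[:,1].max()))
for k in env.mark_of('holder_mouth','wrist'): print(ray('wrist',*k['centre'],.083))
E
```

```text
scene mouth [ 0.5489 -0.2443  0.083 ] slope 0.0023 foot lat 0.0005 mouth lat -0.0039 -> move -0.0044 along [-0.44  0.9 ]
side mouth [ 0.5457 -0.2559  0.083 ] slope -0.0235 foot lat 0.0022 mouth lat 0.0051 -> move 0.0028 along [ 1.   -0.03]
6.7333 [ 0.541  -0.2439  0.2164] [-0.8  1.  -1.8] world xy move [ 0.0027 -0.0035]
scene mouth [ 0.5405 -0.2385  0.083 ] slope -0.0100 foot lat 0.0002 mouth lat 0.0054 -> move 0.0052 along [-0.44  0.9 ]
side mouth [ 0.5439 -0.2642  0.083 ] slope -0.0233 foot lat 0.0023 mouth lat 0.0036 -> move 0.0013 along [ 1.   -0.03]
6.9333 [ 0.5409 -0.2443  0.2164] [-0.4  0.2 -2. ] world xy move [0.0015 0.0065]
0.12 3 x near 0.5343 y mid -0.2469 [-0.2515 -0.2423]
0.13 53 x near 0.5334 y mid -0.2449 [-0.2514 -0.2384]
0.14 62 x near 0.5333 y mid -0.2454 [-0.2521 -0.2387]
0.15 74 x near 0.5332 y mid -0.2451 [-0.2518 -0.2383]
0.16 78 x near 0.5329 y mid -0.2454 [-0.2523 -0.2386]
0.17 91 x near 0.5328 y mid -0.2454 [-0.2519 -0.2389]
0.18 44 x near 0.5324 y mid -0.2449 [-0.2495 -0.2404]
[ 0.40077308 -0.30763103  0.083     ]
[ 0.54226991 -0.24149409  0.083     ]
```

```bash
cat >p.py <<'E'
from lean import *
def go(N=4):
  for _ in range(N):
    s=env.get_state(); e=np.array(s['eef_pos']); i=env.camera_info('wrist'); c,d=env.capture('wrist'); P=cloud('wrist',d,i)
    m=box(P,(.50,.58),(-.29,-.20),(.079,.092)); h=rect(P,m); hc=h[0]/1000
    fz=e[2]-.0935; zs=[];xs=[];ys=[]
    for z0 in np.arange(max(fz+.008,.09),e[2]-.02,.006):
      q=P[box(P,(e[0]-.02,e[0]+.02),(e[1]-.02,e[1]+.02),(z0,z0+.006))]
      if len(q)>12: zs.append(z0+.003); xs.append(np.percentile(q[:,0],8)+.0068); ys.append((np.percentile(q[:,1],2)+np.percentile(q[:,1],98))/2)
    px=np.polyfit(zs,xs,1); py=np.polyfit(zs,ys,1); f=np.array([np.polyval(px,fz),np.polyval(py,fz)])
    print(round(s['clock'],2),e.round(4),'F',np.round(s['wrist_force'],1),'hold',h[0],h[1],'foot',f.round(4),'slopes %.3f %.3f'%(px[0],py[0]),'move(mm)',((hc-f)*1e3).round(1))
E
python3 -c "
from p import *
go()"
```

```text
7.18 [ 0.5408 -0.2447  0.2163] F [-0.4  0.9 -1.7] hold [ 541.  -244.6] [46.3 46.2] foot [ 0.5406 -0.2439] slopes -0.016 -0.003 move(mm) [ 0.4 -0.7]
7.23 [ 0.5408 -0.2448  0.2163] F [ 0.2 -0.7 -1.2] hold [ 541.2 -244.6] [46.5 46.3] foot [ 0.5406 -0.2439] slopes -0.015 -0.007 move(mm) [ 0.6 -0.7]
7.28 [ 0.5408 -0.2448  0.2163] F [-0.4  0.2 -2.8] hold [ 541.  -244.6] [46.4 46.1] foot [ 0.5407 -0.2441] slopes -0.018 -0.002 move(mm) [ 0.3 -0.5]
7.33 [ 0.5408 -0.2448  0.2163] F [ 0.  -0.6 -2. ] hold [ 540.9 -244.6] [46.5 46.2] foot [ 0.5405 -0.2439] slopes -0.015 -0.009 move(mm) [ 0.4 -0.7]
```

move_arm:
  commands:
    - {"dx":-0.04,"dy":-0.06,"dz":0.4,"yaw":0}
    - {"dx":-0.04,"dy":-0.06,"dz":1,"yaw":0}
    - {"dx":-0.04,"dy":-0.06,"dz":1.7,"yaw":0}
    - {"dx":-0.04,"dy":-0.06,"dz":2.4,"yaw":0}
    - {"dx":-0.04,"dy":-0.06,"dz":3,"yaw":0}
    - {"dx":-0.04,"dy":-0.06,"dz":3.4,"yaw":0}
    - {"dx":-0.04,"dy":-0.06,"dz":3.5,"yaw":0}
    - {"dx":-0.04,"dy":-0.06,"dz":3.5,"yaw":0}
    - {"dx":-0.04,"dy":-0.06,"dz":3.5,"yaw":0}

```text
clock: 8.13
eef_pos: [0.5412, -0.2455, 0.1814]
tool_rot: [0.066, 3.141, -0.0]
wrist_force: [-0.0, -0.7, -1.0]
opening: 0.0216
grasp_force: 59.4
```

```bash
python3 -c "
from p import *
go(3)
c,d=env.capture('wrist'); s,_=env.capture('side')
save('v6.png',np.hstack([cv2.resize(c[80:280,160:360],(400,400),interpolation=cv2.INTER_CUBIC),cv2.resize(s[110:230,190:310],(400,400),interpolation=cv2.INTER_CUBIC)]))"
```

```text
8.13 [ 0.5412 -0.2455  0.1814] F [-0.  -0.7 -1. ] hold [ 541.2 -244.6] [46.7 46.2] foot [ 0.541  -0.2447] slopes -0.016 -0.002 move(mm) [0.2 0.1]
8.18 [ 0.5414 -0.2455  0.1817] F [ 0.7 -0.4 -1.5] hold [ 541.  -244.7] [46.5 46. ] foot [ 0.5413 -0.2449] slopes -0.019 0.002 move(mm) [-0.3  0.2]
8.23 [ 0.5414 -0.2456  0.1818] F [ 0.4  0.  -1.4] hold [ 541.1 -244.7] [46.4 46.2] foot [ 0.5413 -0.245 ] slopes -0.019 0.003 move(mm) [-0.2  0.3]
```

View pics/v6.png

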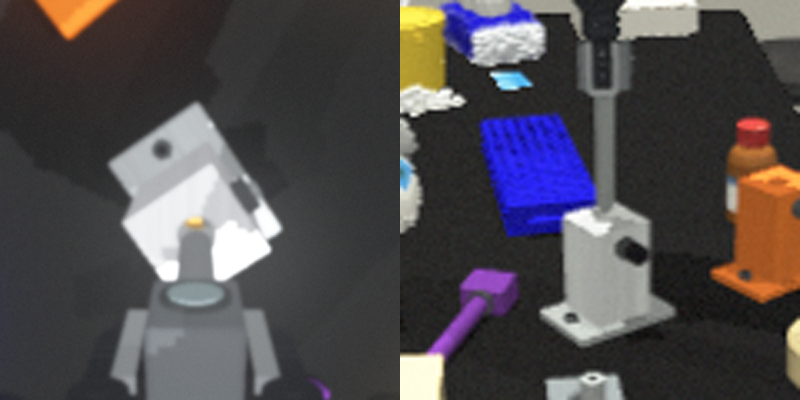

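The side crop shows the foot at (605,205), right over the mouth. In the wrist crop the foot is centred at (195,225). I enter slowly.

move_arm:
  commands:
    - {"dx":0,"dy":0.02,"dz":0.1,"yaw":0}
    - {"dx":0,"dy":0.02,"dz":0.2,"yaw":0}
    - {"dx":0,"dy":0.02,"dz":0.3,"yaw":0}
    - {"dx":0,"dy":0.02,"dz":0.4,"yaw":0}
    - {"dx":0,"dy":0.02,"dz":0.5,"yaw":0}
    - {"dx":0,"dy":0.02,"dz":0.6,"yaw":0}
    - {"dx":0,"dy":0.02,"dz":0.7,"yaw":0}
    - {"dx":0,"dy":0.02,"dz":0.8,"yaw":0}
    - {"dx":0,"dy":0.02,"dz":0.9,"yaw":0}
    - {"dx":0,"dy":0.02,"dz":1.0,"yaw":0}

```text
clock: 9.22
eef_pos: [0.5412, -0.2452, 0.1712]
tool_rot: [0.066, 3.141, -0.0]
wrist_force: [0.2, 0.2, -1.8]
opening: 0.0217
grasp_force: 59.4
```

move_arm:
  commands:
    - {"dx":0,"dy":0,"dz":0.1,"yaw":0}
    - {"dx":0,"dy":0,"dz":0.2,"yaw":0}
    - {"dx":0,"dy":0,"dz":0.3,"yaw":0}
    - {"dx":0,"dy":0,"dz":0.4,"yaw":0}
    - {"dx":0,"dy":0,"dz":0.5,"yaw":0}

```text
clock: 9.63
eef_pos: [0.5412, -0.2452, 0.1662]
tool_rot: [0.066, 3.141, 0.0]
wrist_force: [0.1, -0.0, -1.7]
opening: 0.021
grasp_force: 59.4
```

move_arm:
  commands:
    - {"dx":0,"dy":0,"dz":0.1,"yaw":0}
    - {"dx":0,"dy":0,"dz":0.2,"yaw":0}
    - {"dx":0,"dy":0,"dz":0.3,"yaw":0}
    - {"dx":0,"dy":0,"dz":0.4,"yaw":0}
    - {"dx":0,"dy":0,"dz":0.5,"yaw":0}

```text
clock: 10.05
eef_pos: [0.5412, -0.2453, 0.1613]
tool_rot: [0.066, 3.141, -0.0]
wrist_force: [0.1, -1.1, -0.9]
opening: 0.0211
grasp_force: 59.5
```

move_arm:
  commands:
    - {"dx":0,"dy":0,"dz":0.1,"yaw":0}
    - {"dx":0,"dy":0,"dz":0.2,"yaw":0}
    - {"dx":0,"dy":0,"dz":0.3,"yaw":0}
    - {"dx":0,"dy":0,"dz":0.4,"yaw":0}
    - {"dx":0,"dy":0,"dz":0.5,"yaw":0}

```text
clock: 10.47
eef_pos: [0.542, -0.2459, 0.1571]
tool_rot: [0.066, 3.139, -0.002]
wrist_force: [1.0, -2.3, 2.5]
opening: 0.0212
grasp_force: 59.9
```

move_arm:
  commands:
    - {"dx":0,"dy":0,"dz":0.1,"yaw":0}
    - {"dx":0,"dy":0,"dz":0.2,"yaw":0}
    - {"dx":0,"dy":0,"dz":0.3,"yaw":0}
    - {"dx":0,"dy":0,"dz":0.4,"yaw":0}
    - {"dx":0,"dy":0,"dz":0.5,"yaw":0}

```text
clock: 10.88
eef_pos: [0.5414, -0.2457, 0.1513]
tool_rot: [0.066, 3.14, -0.001]
wrist_force: [3.0, -3.8, 0.4]
opening: 0.0213
grasp_force: 59.7
```

move_arm:
  commands:
    - {"dx":0,"dy":0,"dz":0.1,"yaw":0}
    - {"dx":0,"dy":0,"dz":0.2,"yaw":0}
    - {"dx":0,"dy":0,"dz":0.3,"yaw":0}
    - {"dx":0,"dy":0,"dz":0.4,"yaw":0}
    - {"dx":0,"dy":0,"dz":0.5,"yaw":0}

```text
clock: 11.3
eef_pos: [0.5412, -0.2454, 0.1463]
tool_rot: [0.066, 3.141, -0.001]
wrist_force: [2.5, -4.8, 0.7]
opening: 0.0215
grasp_force: 59.8
```

move_arm:
  commands:
    - {"dx":0,"dy":0,"dz":0.05,"yaw":0}
    - {"dx":0,"dy":0,"dz":0.1,"yaw":0}
    - {"dx":0,"dy":0,"dz":0.15,"yaw":0}
    - {"dx":0,"dy":0,"dz":0.2,"yaw":0}
    - {"dx":0,"dy":0,"dz":0.25,"yaw":0}

```text
clock: 11.72
eef_pos: [0.5412, -0.2452, 0.1438]
tool_rot: [0.066, 3.141, -0.0]
wrist_force: [2.8, -4.7, 0.3]
opening: 0.0213
grasp_force: 59.8
```

move_arm:
  commands:
    - {"dx":0,"dy":0,"dz":0.05,"yaw":0}
    - {"dx":0,"dy":0,"dz":0.1,"yaw":0}
    - {"dx":0,"dy":0,"dz":0.15,"yaw":0}
    - {"dx":0,"dy":0,"dz":0.15,"yaw":0}

```text
clock: 12.05
eef_pos: [0.5411, -0.2451, 0.1421]
tool_rot: [-0.066, -3.141, -0.0]
wrist_force: [2.9, -4.4, 0.3]
opening: 0.0214
grasp_force: 59.7
```

move_arm:
  commands:
    - {"dx":0,"dy":0,"dz":0.05,"yaw":0}
    - {"dx":0,"dy":0,"dz":0.1,"yaw":0}
    - {"dx":0,"dy":0,"dz":0.15,"yaw":0}
    - {"dx":0,"dy":0,"dz":0.2,"yaw":0}

```text
clock: 12.38
eef_pos: [0.5412, -0.2452, 0.1403]
tool_rot: [0.066, 3.141, -0.0]
wrist_force: [1.8, -4.3, 0.4]
opening: 0.0215
grasp_force: 59.7
```

move_arm:
  commands:
    - {"dx":0,"dy":0,"dz":0.05,"yaw":0}
    - {"dx":0,"dy":0,"dz":0.1,"yaw":0}
    - {"dx":0,"dy":0,"dz":0.15,"yaw":0}
    - {"dx":0,"dy":0,"dz":0.2,"yaw":0}

```text
clock: 12.72
eef_pos: [0.5412, -0.2453, 0.1384]
tool_rot: [0.066, 3.141, -0.0]
wrist_force: [0.9, -3.3, 3.9]
opening: 0.0215
grasp_force: 60.2
```

move_arm:
  commands:
    - {"dx":0,"dy":0,"dz":0.05,"yaw":0}
    - {"dx":0,"dy":0,"dz":0.1,"yaw":0}

```text
clock: 12.88
eef_pos: [0.5414, -0.2453, 0.1383]
tool_rot: [0.066, 3.14, -0.001]
wrist_force: [0.9, -2.2, 9.1]
opening: 0.0213
grasp_force: 61.1
```

move_arm:
  commands:
    - {"dx":0,"dy":0,"dz":0.04,"yaw":0}
    - {"dx":0,"dy":0,"dz":0.08,"yaw":0}
    - {"dx":0,"dy":0,"dz":0.08,"yaw":0}

```text
clock: 13.13
eef_pos: [0.5414, -0.2453, 0.1383]
tool_rot: [0.066, 3.139, -0.001]
wrist_force: [-0.2, -2.7, 10.7]
opening: 0.0213
grasp_force: 61.3
```

move_arm:
  commands:
    - {"dx":0.06,"dy":0,"dz":0.03,"yaw":0}
    - {"dx":0.06,"dy":0,"dz":0.03,"yaw":0}
    - {"dx":-0.06,"dy":0,"dz":0.03,"yaw":0}
    - {"dx":-0.06,"dy":0,"dz":0.03,"yaw":0}
    - {"dx":0,"dy":0.06,"dz":0.03,"yaw":0}
    - {"dx":0,"dy":0.06,"dz":0.03,"yaw":0}
    - {"dx":0,"dy":0,"dz":0.03,"yaw":0}
    - {"dx":0,"dy":0,"dz":0.03,"yaw":0}

```text
clock: 13.8
eef_pos: [0.5415, -0.2453, 0.1383]
tool_rot: [0.066, 3.139, -0.001]
wrist_force: [-1.3, -1.7, 12.1]
opening: 0.021
grasp_force: 61.4
```

The post stops hard at about 38 mm depth and does not move under a wiggle at about 14 N, so it is on the stop. I ease the push and release.

move_arm:
  commands:
    - {"dx":0,"dy":0,"dz":-0.05,"yaw":0}
    - {"dx":0,"dy":0,"dz":-0.1,"yaw":0}
    - {"dx":0,"dy":0,"dz":-0.1,"yaw":0}

```text
clock: 14.05
eef_pos: [0.5414, -0.2452, 0.1383]
tool_rot: [0.066, 3.14, -0.001]
wrist_force: [0.4, -3.6, 7.0]
opening: 0.0213
grasp_force: 60.5
```

move_arm:
  commands:
    - {"dx":0,"dy":0,"dz":0,"yaw":0}
    - {"dx":0,"dy":0,"dz":0,"yaw":0}
    - {"dx":0,"dy":0,"dz":0,"yaw":0}
    - {"dx":0,"dy":0,"dz":0,"yaw":0}
    - {"dx":0,"dy":0,"dz":0,"yaw":0}
    - {"dx":0,"dy":0,"dz":0,"yaw":0}
    - {"dx":0,"dy":0,"dz":0,"yaw":0}
    - {"dx":0,"dy":0,"dz":0,"yaw":0}
    - {"dx":0,"dy":0,"dz":0,"yaw":0}
    - {"dx":0,"dy":0,"dz":0,"yaw":0}
  gripper: -1

```text
clock: 14.88
eef_pos: [0.5412, -0.2452, 0.1372]
tool_rot: [0.066, 3.141, 0.0]
wrist_force: [-0.5, -0.6, -0.7]
opening: 0.0853
grasp_force: 0.0
```

move_arm:
  commands:
    - {"dx":0,"dy":0,"dz":-0.5,"yaw":0}
    - {"dx":0,"dy":0,"dz":-1.5,"yaw":0}
    - {"dx":0,"dy":0,"dz":-3,"yaw":0}
    - {"dx":0,"dy":0,"dz":-4.5,"yaw":0}
    - {"dx":0,"dy":0,"dz":-6,"yaw":0}
    - {"dx":0,"dy":0,"dz":-7.5,"yaw":0}
    - {"dx":0,"dy":0,"dz":-9,"yaw":0}
    - {"dx":0,"dy":0,"dz":-10,"yaw":0}
    - {"dx":0,"dy":0,"dz":-10,"yaw":0}

```text
clock: 15.63
eef_pos: [0.5424, -0.246, 0.2406]
tool_rot: [0.066, 3.136, -0.004]
wrist_force: [0.3, 0.3, 1.0]
opening: 0.0852
grasp_force: 0.0
```

```bash
python3 - <<'E'
from lean import *
i=env.camera_info('wrist'); c,d=env.capture('wrist'); P=cloud('wrist',d,i)
m=box(P,(.49,.60),(-.31,-.2),(.14,.19)); print('head',rect(P,m),np.percentile(P[m][:,2],[50,90,97]).round(4))
s,ds=env.capture('side'); Q=cloud('side',ds); print(lean(Q,'side',(.5435,-.2447),(.09,.135)))
a,da=env.capture('scene'); print(lean(cloud('scene',da),'scene',(.541,-.2447),(.09,.135)))
print(env.get_state()['clock'])
save('v7.png',np.hstack([cv2.resize(c[100:300,160:360],(400,400)),cv2.resize(s[100:230,190:320],(400,400),interpolation=cv2.INTER_CUBIC)]))
E
```

```text
head (array([ 538.9, -246.7]), array([22. , 37.7]), 87.3, 1467, array([ 0.5369, -0.2466], dtype=float32)) [0.1708 0.1717 0.1722]
slope -0.0240 (per z, along t=[ 1.   -0.02]) at mid -0.0001  resid 0.0000
slope 0.0013 (per z, along t=[-0.44  0.9 ]) at mid -0.0025  resid 0.0000
15.7833
```

View pics/v7.png

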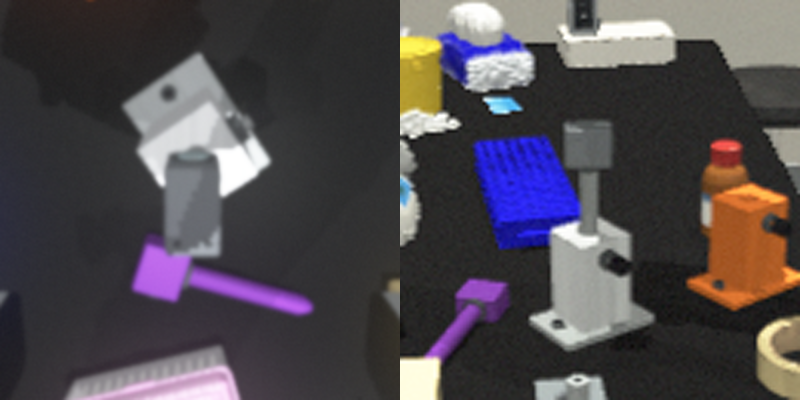

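The post stands upright in the holder: side crop (590,180), wrist crop (192,205). Its head top is at 0.172 m, which puts the foot 38 mm deep, and the gripper is clear.

```bash
python3 -c "
from cell import env
print(env.close_job())"
```

```text
the job is handed in; nothing more can be done
None
```

The sensor post stands on a firm stop about 38 mm down the metal holder's bore, nearly upright; the gripper has let go and the job is handed in, though no verdict was returned. The steepest push I read was about 14 N; both freestanding purple look-alikes fell over without the arm being near them, and I re-checked only the carton by measurement.

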